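# Unfold the crank and clamp the doll base

## Robot

A 6-joint arm with a two-finger parallel gripper is mounted at the origin on the work surface. World frame = base frame: x ahead of the robot, y to its left, z up, the work surface at z = 0. Lengths are in mm, angles in rad, forces in N, time in s.
With the tool pointing down it reaches from about 350 to 875 mm from the base axis. Payload 4.2 kg.
Tool frame: the origin (TCP) lies at the very end of the fingers, on their centre line; the grasp point (between the pads) lies 19 mm behind it; z points along the fingers, y is the line along which they close (so a half turn about z gives the same grasp; the last joint's range is limited). The gripper opens to 85 mm and grips with 20 to 120 N. Pads are 22 mm wide; open, the fingers measure 114 mm over their backs; the gripper's body (76 mm by 85 mm) begins 54 mm behind the grasp point. The pads swing forward as they close: fully open they stand 13 mm farther back than shut.
Start: joints at [1.526, 0.385, 0.008, 0, -1.194, -0.259], TCP at [186.935, 596.368, 231.312] pointing down, gripper open.
Joint ranges: [-3.14, 3.14], [-1.21, 2.06], [-1.07, 1.41], [-3.16, 2.05], [-2.99, -0.16], [-3.1, 3.1]. Speed limits (rad/s): [2.79, 2.79, 3.14, 3.14, 3.14, 3.14].

## Interface

Orientations are given as a unit quaternion [x, y, z, w].
In Python, from bench import read_state, get_image, camera_model, job_done gives the robot as it stands.
- The arm moves only by the shell command python3 -m handwheel 'ROWS'. ROWS is JSON, a list of rows, each a list of 7 numbers: the shift along the tool's x, y, z in m, then the turn, a rotation vector about the tool's x, y, z in rad, then the gripper's target within -1 to 1 (fully open at 1, half-way at 0, shut at -1). In form: [[dx, dy, dz, wx, wy, wz, jaw], ...]. A call has 1 to 10 rows; each row is the pose to reach, as a shift and turn from the pose commanded when the call began, along the tool's axes at that moment; what a row does not reach only later rows make up. A row lasts 1/8 s, in which the tool goes at most 62.5 mm and 10.7 degrees, less where a joint would pass 70% of its speed; a pose out of reach is approached as far as the arm can. A call with a gripper value outside its range is refused whole. The fingers move at their own pace and stop on an object; the grip force is fixed at half the most. Time passes only in rows, so rows that repeat a pose let the fingers close. It gives the time, the measured TCP pose, the force, the opening and the grip force at its end, in the units of the state.
- read_state(): the state, without advancing time (a new reading comes with each control period).
- get_image(name): name is "scene" or "top" or "wrist"; returns (picture, depth): 384x512x3 uint8, blue, green, red; 384x512 float32, mm along the optical axis (not along the pixel's ray), 0 where there is no reading.
- camera_model(name): a dict with "K" (3x3 intrinsics, pixels), "rvec" (rotation vector, rad) and "tvec" (3), from world to camera coordinates, as OpenCV has them; the wrist camera has in their place "hand_eye" (4x4, takes a point from camera to tool coordinates, whose origin is the TCP and whose axes are the flange's). Camera axes: x right, y down, z forward; pixel columns grow to the right and rows downward; lengths in mm; the calibration is good to about 2 mm. A picture is of the moment at which its call begins: read the wrist's pose just before it. camera_model takes no time and is no camera call.
- job_done(): hands the job in; it is judged then, once.
The state is a dict: "clock": time; "joints": joint angles; "joint_vel": joint speeds; "joint_efforts": joint torques, N m; "position": TCP position; "ee_rot": TCP orientation; "contact_force": force on the tool from outside, world axes, zero at the start; "wrist_torque": the same for the moment, N m; "gripper_width": finger opening in mm; "grasp_force": force on a finger pad.
Only numpy, scipy, OpenCV 4.12 (cv2) and the standard library are available. Lean on these libraries where they do the work, as an engineer would, in place of code of your own. Each camera call takes 0.05 s, during which the arm holds its last target. There are 200 camera calls.

## Task

Clamp the half-finished doll base in the bench clamp. Swing the folded crank handle up from the wheel until it stands fully upright, let go of it and push the latch bolt by its knob fully home against the handle so that it cannot fold back, then take the handle again by its grip and crank the wheel clockwise (seen from above) until the jaw holds the doll base firmly against the V block; stop when it feels tight so the wood is not crushed, let go, leave the handle up and latched, and leave the other things on the bench alone.

Things in the scene. Friction and masses are not known exactly. Their poses are not given: they have to be found in the camera images.
- clamp: Rack clamp fixed to the bench. Origin: on the wheel's vertical axis at bench level. A steel bed 120 mm wide and 20 mm thick runs from 100 mm on the -y side to 290 mm on its +y side; a grey gear housing 110 x 110 mm, top 85 mm above the bench, carries the wheel. Moving jaw and V block stand on the bed at its +y side. Its z is up. It does not move in an episode.
- wheel_top (a point): Centre of the upper face of the round dark steel wheel (190 mm diameter, 16 mm thick; upper face 116 mm above the bench). Its axes turn with the wheel: the crank handle's hinge lies on its +x side, the latch bolt at +x, -y. At the start its axes are the clamp's.
- wheel (a joint): Turn of the wheel, rad, 0 at the start, growing clockwise seen from above. A rack moves the jaw 10 mm per rad towards the V block. Turning takes about 2.5 N at the handle, a firm clamp 5 to 10 N; over 20 N crushes the doll base. Friction keeps the wheel, and up to about 15 N of clamping force, when let go. While the bolt is drawn back (0), a pin under it locks the wheel.
- hinge (a point): Hinge of the folding crank handle, on the wheel's top 62 mm from the wheel axis along the wheel's x, 22 mm above the wheel's upper face (138 mm above the bench). The hinge axis is the wheel's y (level, tangential). Steel cheeks 8 to 13 mm either side of it, reaching 8 mm above the axis.
- fold (a joint): Angle of the crank handle, rad: 0 = folded flat, lying level across the wheel from the hinge over the wheel's centre; it swings up through the vertical plane of the wheel's x; stop at 1.6, just past upright. Stiff hinge (0.14 N m): the handle stays where it is left.
- grip: Turned wooden grip of the crank handle, round, 22 mm diameter, 70 mm long, spinning freely about the handle's long axis. Origin at its middle on that axis, 66 mm from the hinge; it reaches from 31 to 101 mm from the hinge, and its own -x points from the hinge to the free end. Folded flat it clears the wheel by 11 mm. From the hinge to the grip the handle is a 14 mm square steel shank.
- knob (a point): Upright steel knob 14 x 12 x 48 mm (wheel's x, y, z) of the latch bolt, foot 4 mm above the wheel. This point: on its centre line, 12 mm below its top, 156 mm above the bench; at the start 48.5 mm along the wheel's +x and 74 mm along its -y from the axis. A round 10 mm bar, 30 mm above the wheel, runs from it along the wheel's +y to the handle's foot.
- bolt (a joint): Travel of the latch bolt along the wheel's +y, m: 0 drawn back, 0.018 fully home. Slides with about 2 N and stays where left. The handle blocks it unless it stands at more than about 1.45; home, the bar lies on the inner side of the upright handle and keeps it from folding.
- jaw: Moving jaw of the clamp: wooden plate 75 mm wide, 10 mm thick, 46 mm high, on a steel rack. Origin in the middle of its front face (facing the clamp's +y), at bed level 20 mm above the bench; at the start 112 mm from the wheel axis. It moves along the clamp's +y, 10 mm per rad of the wheel, up to 85 mm.
- stop: Wooden V block fixed to the bed, 44 mm high. Origin at the inner corner of the V at bed level; the V opens towards the jaw (its -y), each face 35 degrees off the jaw's plane. With the doll base home in the V, its centre is 38 mm from this corner and the jaw face 69 mm. Its place along the bed changes from run to run.
- base: Half-finished doll base of pale wood, loose, standing on the bed between jaw and V block: round, belly 62 mm diameter at 26 to 34 mm height, 60 mm high with a narrower neck on top. Origin under its centre. The jaw pushes it into the V.
- chuck_jaw: Bystander: rusty stepped steel chuck jaw, 60 x 24 x 30 mm, loose. Origin under its centre.
- head: Bystander: lacquered doll head, 51 mm wide, 57 mm high, loose. Origin under its centre.
- sanding_block: Bystander: round beech sanding block, 60 mm diameter, 36 mm high, loose. Origin under its centre.
- burnisher: Bystander: burnisher with a horn handle, 180 mm long along its x, 18 mm high, loose. Origin at bench level under its middle.

How it is judged (in metres and radians):
On the way, in this order (a step that is already met when the one before it is completed fails the run):
1. the crank handle stands upright (value of joint fold above 1.4 rad), for 0.1 s.
2. the latch bolt is home beside the upright handle and the grip has been let go (value of joint bolt above 0.014 m and value of joint fold above 1.4 rad and contact force between the fingers and grip below 0.1 N), for 0.1 s.
3. the wheel is being cranked by the grip: the jaw has advanced while the fingers are on the grip (y of jaw in the frame of clamp above 0.127 m and contact force between the fingers and grip above 0.5 N), for 0.1 s.
4. the jaw presses the doll base into the V block (contact force between jaw and base above 5 N and contact force between base and stop above 5 N), for 0.2 s.
At the end, for the whole second after the job is handed in: The doll base stands upright (within 0.1 rad), at rest, its centre within 41 mm of the V's corner along the bed, held between jaw and V block with more than 5 N on each side; the handle is up (more than 1.4 rad) and the bolt home (more than 14 mm) (all of step 4 and y of base in the frame of stop above -0.041 m and angle between base's own z axis and vertical below 0.1 rad and linear speed of base below 0.01 m/s and value of joint fold above 1.4 rad and value of joint bolt above 0.014 m); the robot touches nothing.
It fails at once if the doll base is crushed (jaw force above 120 N) (contact force between jaw and base above 120 N).
It fails at once if a bystander is shoved by more than 30 mm (distance of any of chuck_jaw, head, sanding_block, burnisher from where it was at the start of the episode above 0.03 m).
It also fails if it takes over 69 s, if anything falls off the work surface, if the arm or the gripper's body presses on something with over 40 N, if the wrist force passes 120 N, or if a joint passes its speed limit or range.

## Working session

There is one attempt and no reset: what is moved stays moved. The work goes in short steps, Python scripts to look and compute and a shell command to move; the robot and the scene stay as the last step left them, time stands still between calls to the robot, and variables do not carry over. Pictures are saved under pics/ and viewed, at most 10 in all, crops included, and the job is handed in when it is done.

```bash
mkdir -p pics; cat > h.py <<'E'
import numpy as np, cv2
from scipy.spatial.transform import Rotation as R
from bench import read_state, get_image, camera_model, job_done
def cam(name, st=None):
    m=camera_model(name); K=np.array(m["K"])
    if "rvec" in m:
        Rm=cv2.Rodrigues(np.array(m["rvec"],float))[0]; t=np.array(m["tvec"],float).ravel()
        return K,Rm.T,-Rm.T@t     # cam->world
    H=np.array(m["hand_eye"]); T=np.eye(4); T[:3,:3]=R.from_quat(st["ee_rot"]).as_matrix(); T[:3,3]=st["position"]
    W=T@H; return K,W[:3,:3],W[:3,3]
def cloud(name):
    st=read_state(); im,d=get_image(name); K,Rw,c=cam(name,st)
    v,u=np.mgrid[:d.shape[0],:d.shape[1]]
    p=np.stack([(u-K[0,2])/K[0,0]*d,(v-K[1,2])/K[1,1]*d,d],-1)@Rw.T+c
    p[d==0]=np.nan
    return im,d,p
def totool(vec,st=None):
    st=st or read_state(); return R.from_quat(st["ee_rot"]).inv().apply(vec)
E
python3 - <<'E'
from h import *
s=read_state(); print({k:np.round(v,3) for k,v in s.items()})
for n in("top","scene"):
    im,d,p=cloud(n); cv2.imwrite(f"pics/{n}0.png",im); np.save(f"{n}0.npy",p); K,Rw,c=cam(n); print(n,c.round(),Rw[:,2].round(2),(d>0).mean())
E
```

```text
{'clock': np.float64(0.0), 'joints': array([ 1.526e+00,  3.860e-01,  7.000e-03, -1.000e-03, -1.194e+00,
       -2.590e-01]), 'joint_vel': array([ 0.   ,  0.   , -0.001,  0.   , -0.001, -0.002]), 'joint_efforts': array([-1.0000e-03, -3.9229e+01,  1.8840e+01,  4.1860e+00, -5.0000e-03,
        0.0000e+00]), 'position': array([186.772, 595.849, 230.21 ]), 'ee_rot': array([ 0.988, -0.151, -0.   ,  0.001]), 'contact_force': array([-0.247, -0.234, -0.456]), 'wrist_torque': array([-0.038, -0.011, -0.043]), 'grasp_force': np.float64(0.0), 'gripper_width': np.float64(85.348)}
top [ 492.   51. 1045.] [ 0.08 -0.   -1.  ] 0.9959208170572916
scene [1256.    9.  856.] [-0.68  0.04 -0.73] 0.9960276285807291
```

View pics/top0.png

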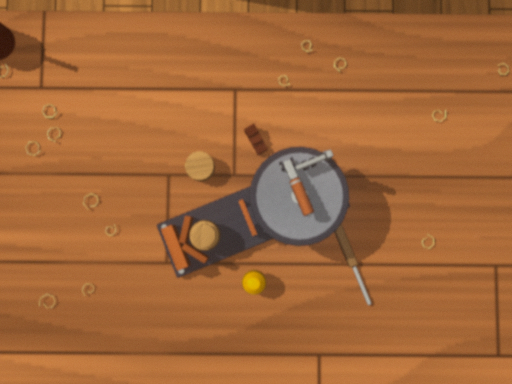

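View pics/scene0.png

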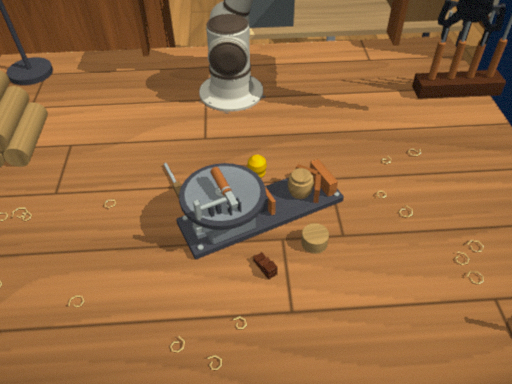

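The top view shows the wheel at about (300,195), the hinge at (290,167), the grip end at (307,213), the bolt knob at (328,155), the jaw at (247,216), the base at (204,235) and the V block at about (175,245). The scene view agrees: the handle is folded and the bolt is on the robot-far side. Next I'll measure from the two clouds.

```bash
python3 - <<'E'
from h import *
from scipy.optimize import least_squares
pts={}
for n in("top","scene"):
    p=np.load(f"{n}0.npy").reshape(-1,3); p=p[~np.isnan(p[:,0])]
    # wheel face
    b=(p[:,2]>105)&(p[:,2]<125)&(abs(p[:,0]-480)<200)&(abs(p[:,1]+50)<250)
    w=p[b]; print(n,"wheel z",np.median(w[:,2]).round(1),len(w))
    c=w[:,:2]
    hull=cv2.convexHull(c.astype(np.float32))[:,0]
    f=least_squares(lambda q:np.hypot(*(hull-q[:2]).T)-q[2],[*c.mean(0),95],loss="soft_l1")
    print(" circle",f.x.round(1)); C=f.x[:2]
    near=np.hypot(*(p[:,:2]-C).T)<110
    h=p[near&(p[:,2]>126)]; 
    g=h
    for lo,hi in((126,142),(142,150),(150,175)):
        k=h[(h[:,2]>lo)&(h[:,2]<=hi)]; print(" band",lo,hi,len(k),k.mean(0).round(1),(k.min(0)).round(),(k.max(0)).round())
    # bed
    bed=p[(p[:,2]>14)&(p[:,2]<25)&(np.hypot(*(p[:,:2]-C).T)<320)]
    r=cv2.minAreaRect(bed[:,:2].astype(np.float32)); print(" bed",r,len(bed), np.median(bed[:,2]))
    # elevated non wheel
    o=p[(p[:,2]>28)&(p[:,2]<100)&(np.hypot(*(p[:,:2]-C).T)>97)&(np.hypot(*(p[:,:2]-C).T)<330)]
    np.save(f"{n}_o.npy",o)
    import scipy.cluster.hierarchy as H
    l=H.fcluster(H.linkage(o[:,:2],'single'),7,'distance')
    for i in np.unique(l):
        k=o[l==i]
        if len(k)>15: print("  obj",k.mean(0).round(),k.min(0).round(),k.max(0).round(),len(k))
E
for i in top scene; do python3 -c "
import cv2
im=cv2.imread('pics/${i}0.png'); im=im[135:265,150:380] if '$i'=='top' else im[140:265,155:355]
cv2.imwrite('pics/${i}c.png',cv2.resize(im,None,fx=3.4,fy=3.4,interpolation=cv2.INTER_CUBIC))"; done
```

```text
top wheel z 115.6 6808
 circle [544.3 -29.7  94.3]
 band 126 142 62 [598.1 -24.  137.4] [557. -84. 127.] [621.   9. 142.]
 band 142 150 427 [587.  -25.6 146.7] [506. -77. 142.] [618.   8. 150.]
 band 150 175 471 [554.2 -40.  155.5] [506. -85. 150.] [625. -12. 170.]
 bed ((520.3414916992188, 28.575088500976562), (448.34521484375, 315.91796875), 84.43054962158203) 4024 18.78101206364181
  obj [685.  63.  30.] [673.  51.  28.] [699.  78.  33.] 84
  obj [609. 170.  35.] [580. 141.  28.] [638. 199.  41.] 654
  obj [374.  55.  48.] [349.  32.  28.] [397.  79.  59.] 476
  obj [504.  67.  68.] [469.  51.  59.] [538.  85.  72.] 245
  obj [456. 180.  65.] [393. 124.  28.] [505. 241.  84.] 1846
scene wheel z 116.5 3702
 circle [545.9 -27.   94.8]
 band 126 142 168 [610.7 -34.5 134.7] [562. -83. 126.] [628.  12. 142.]
 band 142 150 299 [594.7 -24.6 146.5] [514. -83. 142.] [627.  10. 150.]
 band 150 175 350 [568.4 -41.1 155.7] [509. -83. 150.] [628.  -6. 170.]
 bed ((516.8312377929688, 5.34124755859375), (453.24151611328125, 300.5821228027344), 68.25543212890625) 2946 19.9411666565602
  obj [631. -80.  85.] [622. -88.  72.] [636. -71. 100.] 59
  obj [687.  67.  31.] [672.  53.  28.] [701.  80.  34.] 88
  obj [384.  58.  46.] [358.  33.  28.] [399.  82.  59.] 270
  obj [614. 172.  36.] [582. 144.  28.] [641. 202.  41.] 490
  obj [528.  79.  55.] [494.  70.  28.] [541.  90.  73.] 178
  obj [470. 183.  61.] [400. 127.  28.] [508. 244.  85.] 1324
```

View pics/topc.png

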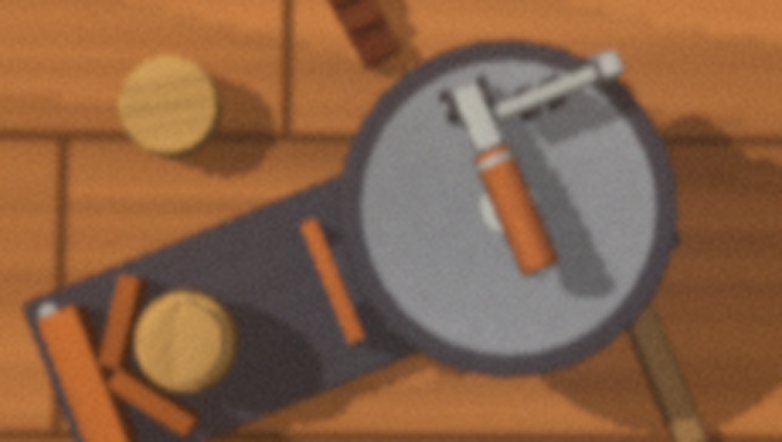

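The crop shows the wheel, the folded orange grip with its shank at the top, the bar running right to the knob, and the jaw plate. The base sits near the V. I'll now get yaw, hinge, grip, knob and V-corner numbers from both views.

```bash
python3 - <<'E'
from h import *
CC={"top":np.array([544.3,-29.7]),"scene":np.array([545.9,-27.])}
for n in("top","scene"):
    im=cv2.imread(f"pics/{n}0.png"); p=np.load(f"{n}0.npy"); C=CC[n]
    hsv=cv2.cvtColor(im,cv2.COLOR_BGR2HSV).astype(int)
    r=np.hypot(p[...,0]-C[0],p[...,1]-C[1]); z=p[...,2]
    org=(hsv[...,1]>130)&(hsv[...,2]>90)
    g=p[org&(r<90)&(z>138)&(z<165)]
    l=cv2.fitLine(g[:,:2].astype(np.float32),cv2.DIST_HUBER,0,.01,.01).ravel(); 
    if l[0]<0:l[:2]*=-1
    a=np.arctan2(l[1],l[0]); t=(g[:,:2]-C)@l[:2]
    print(n,"grip yaw",np.degrees(a).round(1),"mid",g.mean(0).round(1),"ztop",np.percentile(g[:,2],[50,90]).round(1),"range along",np.percentile(t,[1,99]).round(1),"off",((l[2:]-C)@[-l[1],l[0]]).round(1))
    k=p[(r<115)&(z>162)]; print("  knob top",k.mean(0).round(1),k.min(0).round(1),k.max(0).round(1),len(k))
    for yaw in (np.radians(21),):
        e=np.array([[np.cos(yaw),np.sin(yaw)],[-np.sin(yaw),np.cos(yaw)]])
        q=(p[...,:2]-C)@e.T
        j=(z>60)&(z<78)&(q[...,1]>95)&(q[...,1]<130)&(abs(q[...,0])<45); pj=p[j]
        rr=cv2.minAreaRect(pj[:,:2].astype(np.float32)); print("  jaw",rr,"q",q[j].mean(0).round(1),q[j].max(0).round(1))
        s=(q[...,1]>200)&(abs(q[...,0])<65)&(z>57)&(z<90)
        # base top: z 70..85
        b=(z>77)&(q[...,1]>130)&(q[...,1]<260)&(abs(q[...,0])<50)
        print("  base top",q[b].mean(0).round(1),np.median(z[b]).round(1),b.sum())
        v=(z>58)&(z<70)&org&(q[...,1]>150)&(q[...,1]<300)&(abs(q[...,0])<60)
        print("  V",q[v].min(0).round(1),q[v].max(0).round(1)); 
        for x0 in range(-50,51,20):
            w=v&(abs(q[...,0]-x0)<8); print("   ",x0,np.percentile(q[w][:,1],[3,97]).round(0) if w.sum() else 0)
        bd=(z>13)&(z<25)&(q[...,1]>100)&(abs(q[...,0])<80); dark=hsv[...,2]<110
        bb=p[bd&dark]; rr=cv2.minAreaRect(bb[:,:2].astype(np.float32)); print("  bed",rr)
E
```

```text
top grip yaw 22.2 mid [537.9 -31.9 154.5] ztop [154.4 158.2] range along [-35.2  22.1] off 0.7
  knob top [615.2 -78.1 166.3] [518.  -85.  162.6] [624.8 -38.3 170.1] 51
  jaw ((504.18646240234375, 65.41619110107422), (73.91075897216797, 16.98335838317871), 22.884607315063477) q [ -3.3 104.5] [ 33.5 112.6]
  base top [ -6.3 199. ] 79.4 399
  V [-55.6 170.1] [ 43.2 277.2]
    -50 [213. 272.]
    -30 [181. 273.]
    -10 [172. 274.]
    10 [175. 275.]
    30 [214. 275.]
    50 [220. 222.]
  bed ((468.90740966796875, 149.09417724609375), (119.73062896728516, 191.36837768554688), 22.789278030395508)
scene grip yaw 22.4 mid [542.1 -31.  154.6] ztop [154.6 158.7] range along [-36.9  30.8] off -2.6
  knob top [620.4 -76.2 166.7] [611.7 -83.4 162.3] [627.9 -69.5 169.8] 40
  jaw ((519.2861328125, 75.2838363647461), (49.105533599853516, 14.912742614746094), 23.458406448364258) q [ 17.  106.5] [ 36.2 112.8]
  base top [ -5.1 199.3] 80.1 226
  V [-57.1 169.4] [ 43.2 278. ]
    -50 [211. 273.]
    -30 [230. 274.]
    -10 [171. 275.]
    10 [174. 274.]
    30 [197. 275.]
    50 [221. 221.]
  bed ((471.2370300292969, 151.73077392578125), (123.10546112060547, 189.76205444335938), 22.392728805541992)
```

```bash
python3 - <<'E'
from h import *
C=np.array([545,-28.3]); yaw=np.radians(22.5); e=np.array([[np.cos(yaw),np.sin(yaw)],[-np.sin(yaw),np.cos(yaw)]])
for n in("top","scene"):
    p=np.load(f"{n}0.npy"); q=(p[...,:2]-C)@e.T; z=p[...,2]
    for x0 in range(-45,80,10):
        m=(abs(q[...,0]-x0)<5)&(abs(q[...,1])<12)&(z>126); print(n,x0,m.sum(),np.percentile(z[m],[50,90]).round(1) if m.sum() else "", q[m][:,1].mean().round(1) if m.sum() else "")
f=lambda x,y:(C+e.T@[x,y]).round(1)
print("hinge",f(62,0),"grip",f(-4,0),"r80",f(-18,0),"knob",f(48.5,-74),"axes",e.round(3))
s=read_state(); print(R.from_quat(s["ee_rot"]).as_matrix().round(3))
# grasp orientation: tool x along clamp x, z down
Rt=np.array([[e[0,0],e[0,1],0],[e[0,1],-e[0,0],0],[0,0,-1]]).T
print(Rt.round(3),(R.from_quat(s["ee_rot"]).inv()*R.from_matrix(Rt)).as_rotvec().round(3))
for t in ([*f(-20,0),230],[*f(-20,0),126]): print(totool(np.array(t)-s["position"]).round(1))
E
```

```text
top -45 6 [150.7 153.7] -0.8
top -35 61 [156.6 159.9] -0.4
top -25 66 [155.8 159.1] -0.6
top -15 67 [154.6 157.6] -0.2
top -5 65 [153.9 156.8] -0.3
top 5 64 [152.6 155.1] -0.2
top 15 65 [151.6 154.5] -0.2
top 25 65 [150.6 153.6] -0.2
top 35 43 [147.4 148.7] -0.2
top 45 44 [146.  148.1] -0.8
top 55 67 [145.2 146.7] 0.2
top 65 57 [143.9 147.2] 0.4
top 75 0  
scene -45 0  
scene -35 24 [157.9 159.9] -1.5
scene -25 33 [157.2 159.5] -0.7
scene -15 41 [155.7 158.4] -1.6
scene -5 37 [155.1 158.2] -0.9
scene 5 38 [153.1 155.9] -0.6
scene 15 43 [152.9 155. ] -1.2
scene 25 42 [151.6 154. ] -1.6
scene 35 46 [148.3 151.7] -0.3
scene 45 31 [147.2 148.6] -0.5
scene 55 42 [145.8 147.5] -0.8
scene 65 78 [143.5 146.5] 0.2
scene 75 21 [136.1 146.1] -1.8
hinge [602.3  -4.6] grip [541.3 -29.8] r80 [528.4 -35.2] knob [618.1 -78.1] axes [[ 0.924  0.383]
 [-0.383  0.924]]
[[ 0.954 -0.299 -0.   ]
 [-0.299 -0.954 -0.002]
 [ 0.     0.002 -1.   ]]
[[ 0.924  0.383  0.   ]
 [ 0.383 -0.924  0.   ]
 [ 0.     0.    -1.   ]] [ 0.002  0.001 -0.697]
[513.2 501.3   1.4]
[513.2 501.  105.4]
```

The folded handle sits at about 0.1 rad, which puts the grip axis at z ≈ 146 for r = 80. All points match the given sizes, so I'm moving above the grip.

```bash
python3 -m handwheel '[[0.025,0.025,0,0,0,-0.04,1],[0.06,0.06,0,0,0,-0.1,1],[0.1,0.1,0,0,0,-0.2,1],[0.14,0.14,0,0,0,-0.3,1],[0.18,0.175,0,0,0,-0.4,1],[0.22,0.215,0,0,0,-0.5,1],[0.26,0.255,0,0,0,-0.6,1],[0.3,0.295,0,0,0,-0.697,1],[0.34,0.335,0,0,0,-0.697,1],[0.38,0.37,0,0,0,-0.697,1]]'
python3 - <<'E'
from h import *
s=read_state(); print(s["joints"].round(2)); print(totool(np.array([528.4,-35.2,190])-s["position"],s).round(1), R.from_quat(s["ee_rot"]).as_matrix().round(3).tolist())
E
```

```text
clock: 1.35
position: [439.1, 127.7, 231.3]
ee_rot: [0.981, 0.195, -0.0, -0.0]
contact_force: [0.0, -0.0, 0.5]
gripper_width: 85.3
grasp_force: 0.0
[ 0.64  0.1  -0.38 -0.   -1.09  1.32]
[ 20.  184.7  41.2] [[0.924, 0.383, -0.0], [0.383, -0.924, 0.0], [-0.0, -0.0, -1.0]]
```

```bash
python3 -m handwheel '[[0.004,0.035,0.005,0,0,0,1],[0.008,0.075,0.01,0,0,0,1],[0.012,0.115,0.02,0,0,0,1],[0.016,0.15,0.03,0,0,0,1],[0.019,0.175,0.04,0,0,0,1],[0.02,0.185,0.041,0,0,0,1],[0.02,0.185,0.041,0,0,0,1]]'
python3 - <<'E'
from h import *
s=read_state(); K,Rw,c=cam("wrist",s); print(c.round(),Rw[:,2].round(2)); im,d,p=cloud("wrist"); cv2.imwrite("pics/w1.png",im); np.save("w1.npy",p)
print(s["joints"].round(2),s["contact_force"].round(1)); print(totool(np.array([528.4,-35.2,127])-s["position"],s).round(1))
E
```

```text
clock: 2.22
position: [528.2, -33.8, 190.2]
ee_rot: [0.981, 0.195, -0.0, -0.0]
contact_force: [0.8, 0.1, -0.1]
gripper_width: 85.3
grasp_force: 0.0
[598.  -3. 333.] [-0.27 -0.11 -0.96]
[ 0.24  0.26 -0.29 -0.   -1.03  1.72] [ 0.8  0.1 -0.1]
[-0.3  1.4 63.2]
```

View pics/w1.png

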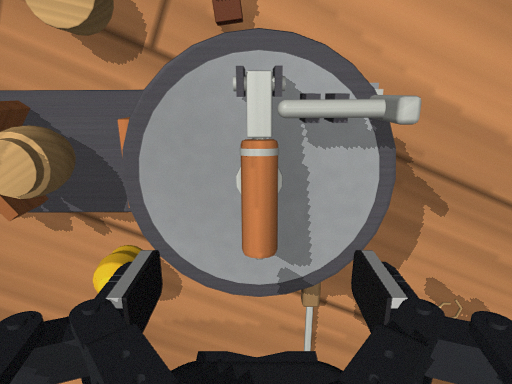

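The wrist view shows the grip at columns 241–278, rows 140–258, centred between the fingers. The knob is at (405,109) and the hinge at (259,82), and everything is aligned. I'll descend and close.

```bash
python3 - <<'E'
from h import *
p=np.load("w1.npy"); yaw=np.radians(22.5); e=np.array([[np.cos(yaw),np.sin(yaw)],[-np.sin(yaw),np.cos(yaw)]])
w=p[(abs(p[...,2]-116)<6)][:, :2]; w=w[np.hypot(*(w-[545,-28.3]).T)<110]; print(cv2.minEnclosingCircle(cv2.convexHull(w.astype(np.float32))))
for nm,(a,b,c,d) in dict(knob=(97,122,392,420),grip=(150,250,250,268),shank=(75,135,252,268)).items():
    k=p[a:b,c:d].reshape(-1,3); k=k[k[:,2]>(160 if nm=="knob" else 126)]; print(nm,np.nanmedian(k,0).round(1), np.nanmin(k,0).round(), np.nanmax(k,0).round())
g=p[145:255,242:278].reshape(-1,3); g=g[g[:,2]>145]; l=cv2.fitLine(g.astype(np.float32),cv2.DIST_L2,0,.01,.01).ravel(); print(l)
E
python3 -m handwheel '[[0,0.001,0.02,0,0,0,1],[0,0.001,0.045,0,0,0,1],[0,0.001,0.06,0,0,0,1],[0,0.001,0.063,0,0,0,1],[0,0.001,0.063,0,0,0,-0.3],[0,0.001,0.063,0,0,0,-0.6],[0,0.001,0.063,0,0,0,-1],[0,0.001,0.063,0,0,0,-1],[0,0.001,0.063,0,0,0,-1],[0,0.001,0.063,0,0,0,-1]]'
```

```text
((545.496337890625, -27.002336502075195), 94.94468688964844)
knob [618.4 -74.  168. ] [611. -82. 160.] [626. -69. 171.]
grip [544.1 -26.9 156.4] [514. -43. 152.] [572. -12. 161.]
shank [592.1  -7.5 147. ] [576. -18. 143.] [608.   2. 151.]
[ 9.17801738e-01  3.83844405e-01 -1.01506166e-01  5.43507996e+02
 -2.77955208e+01  1.54804489e+02]
clock: 3.52
position: [528.9, -34.9, 127.7]
ee_rot: [0.981, 0.195, 0.0, 0.0]
contact_force: [0.8, -2.8, 2.6]
gripper_width: 20.5
grasp_force: 58.5
```

Gripped (20.5 mm wide, 58 N). I'll swing the handle along the arc about the hinge, tool held pointing down so the grip pivots between the pads.

```bash
python3 -m handwheel '[[0.001,0,-0.008,0,0,0,-1],[0.003,0,-0.015,0,0,0,-1],[0.006,0,-0.023,0,0,0,-1],[0.0095,0,-0.03,0,0,0,-1],[0.0185,0,-0.043,0,0,0,-1],[0.030,0,-0.055,0,0,0,-1],[0.0435,0,-0.0635,0,0,0,-1],[0.0435,0,-0.0635,0,0,0,-1]]'
```

```text
clock: 4.53
position: [564.9, -19.5, 188.2]
ee_rot: [0.981, 0.195, -0.006, 0.0]
contact_force: [-2.6, -6.0, -3.4]
gripper_width: 20.3
grasp_force: 61.5
```

```bash
python3 -m handwheel '[[0.0075,0,-0.0035,0,0,0,-1],[0.015,0,-0.006,0,0,0,-1],[0.021,0,-0.0075,0,0,0,-1],[0.027,0,-0.008,0,0,0,-1],[0.032,0,-0.0085,0,0,0,-1],[0.037,0,-0.0085,0,0,0,-1],[0.041,0,-0.0085,0,0,0,-1],[0.043,0,-0.0085,0,0,0,-1],[0.043,0,-0.0085,0,0,0,-1]]'
```

```text
clock: 5.65
position: [602.3, -3.8, 198.0]
ee_rot: [0.981, 0.195, -0.009, 0.001]
contact_force: [-9.8, -4.7, 4.0]
gripper_width: 20.1
grasp_force: 61.2
```

```bash
python3 -m handwheel '[[0.002,0,0,0,0,0,-1],[0.004,0,0,0,0,0,-1],[0.005,0,0,0,0,0,-1],[0.005,0,0,0,0,0,-1]]'
python3 - <<'E'
from h import *
im,d,p=cloud("scene"); cv2.imwrite("pics/s2.png",cv2.resize(im[110:260,130:330],None,fx=3.5,fy=3.5,interpolation=cv2.INTER_CUBIC))
E
```

```text
clock: 6.15
position: [607.5, -1.5, 197.8]
ee_rot: [0.981, 0.195, -0.008, 0.001]
contact_force: [-8.6, -4.8, 2.9]
gripper_width: 20.1
grasp_force: 60.4
```

View pics/s2.png

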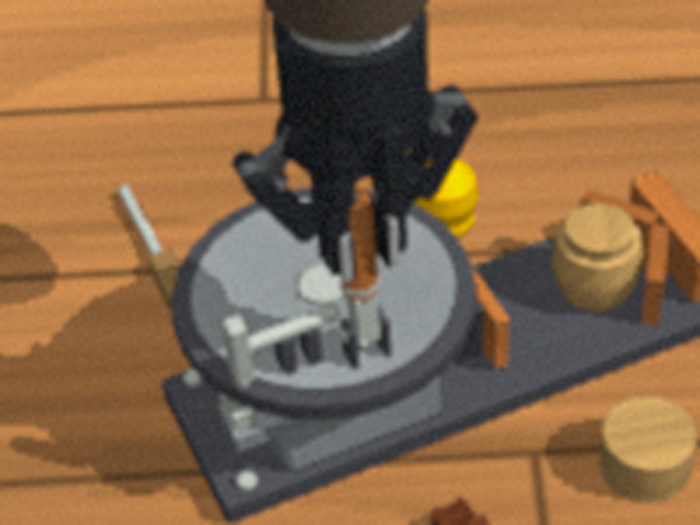

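The handle stands near upright, with the grip at (362,240) in the crop. I'll check whether it has reached the stop by pushing a bit more.

```bash
python3 -m handwheel '[[0.0015,0,0,0,0,0,-1],[0.003,0,0,0,0,0,-1],[0.003,0,0,0,0,0,-1]]'; python3 - <<'E'
from h import *
im,d,p=cloud("scene"); yaw=np.radians(22.5); e=np.array([[np.cos(yaw),np.sin(yaw)],[-np.sin(yaw),np.cos(yaw)]]); q=(p[...,:2]-[545.5,-27])@e.T; z=p[...,2]
for z0 in range(145,250,8):
    m=(abs(z-z0)<4)&(abs(q[...,1])<9)&(q[...,0]>30)&(q[...,0]<95); print(z0,m.sum(),np.percentile(q[m][:,0],[50,90]).round(1) if m.sum() else "")
E
```

```text
clock: 6.58
position: [610.4, -0.3, 197.6]
ee_rot: [0.981, 0.195, -0.008, 0.0]
contact_force: [-7.7, -4.8, 2.0]
gripper_width: 19.9
grasp_force: 60.1
145 32 [67.7 69.7]
153 25 [67.9 68.8]
161 22 [66.8 68.4]
169 11 [67.6 68.9]
177 27 [70.  72.2]
185 21 [69.9 71.3]
193 16 [69.7 71.7]
201 18 [69.3 70.7]
209 21 [69.1 71.1]
217 16 [69.1 70.1]
225 17 [69.  69.9]
233 19 [68.4 69.5]
241 26 [65.7 68.8]
249 0
```

The pads now slide along the grip while the handle no longer moves and takes 8 N. That is well above the hinge friction, so it's at its stop. Next: release, rise and go to the approach point behind the knob.

```bash
python3 -m handwheel '[[-0.002,0,0,0,0,0,0],[-0.002,0,0,0,0,0,0.6],[-0.002,0,0,0,0,0,0.6],[-0.002,0,0,0,0,0,0.6],[-0.002,0,-0.02,0,0,0,0.6],[-0.002,0,-0.045,0,0,0,0.6],[-0.002,0,-0.062,0,0,0,0.6],[-0.012,0.04,-0.062,0,0,0,-1],[-0.0215,0.085,-0.062,0,0,0,-1],[-0.0215,0.107,-0.062,0,0,0,-1]]'
python3 - <<'E'
from h import *
s=read_state();yaw=np.radians(22.5); e=np.array([[np.cos(yaw),np.sin(yaw)],[-np.sin(yaw),np.cos(yaw)]]); print("clamp",(e@(s["position"][:2]-[545.5,-27])).round(1))
im,d,p=cloud("wrist"); cv2.imwrite("pics/w3.png",im)
E
```

```text
clock: 7.88
position: [637.2, -107.2, 261.4]
ee_rot: [0.981, 0.195, 0.0, -0.0]
contact_force: [0.2, 0.4, 0.6]
gripper_width: 13.9
grasp_force: 0.0
clamp [  54.1 -109.2]
```

View pics/w3.png

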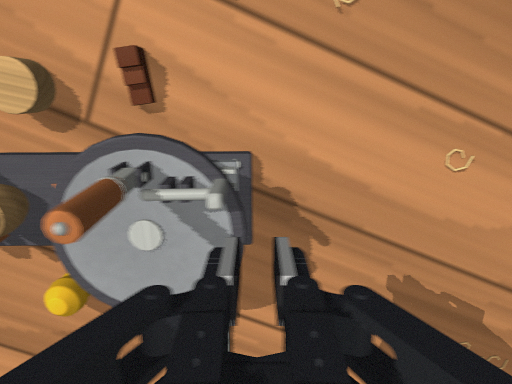

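The handle stays upright (grip end at (62,228)), the knob is at (214,195), and the fingers are clear of it. I'll go down beside the knob.

```bash
python3 -m handwheel '[[-0.005,0,0.03,0,0,0,-1],[-0.005,0,0.06,0,0,0,-1],[-0.005,0,0.09,0,0,0,-1],[-0.005,0,0.11,0,0,0,-1],[-0.005,0,0.119,0,0,0,-1],[-0.005,-0.003,0.119,0,0,0,-1],[-0.005,-0.006,0.119,0,0,0,-1],[-0.005,-0.009,0.119,0,0,0,-1],[-0.005,-0.012,0.119,0,0,0,-1],[-0.005,-0.012,0.119,0,0,0,-1]]'
```

```text
clock: 9.18
position: [627.8, -96.0, 142.7]
ee_rot: [0.981, 0.196, 0.0, 0.0]
contact_force: [0.8, 0.1, -0.7]
gripper_width: 0.1
grasp_force: 0.0
```

```bash
python3 -m handwheel '[[0,-0.002,0,0,0,0,-1],[0,-0.004,0,0,0,0,-1],[0,-0.006,0,0,0,0,-1],[0,-0.006,0,0,0,0,-1]]';  python3 -m handwheel '[[0,-0.002,0,0,0,0,-1],[0,-0.004,0,0,0,0,-1],[0,-0.006,0,0,0,0,-1],[0,-0.006,0,0,0,0,-1]]'; python3 -m handwheel '[[0,-0.002,0,0,0,0,-1],[0,-0.004,0,0,0,0,-1],[0,-0.006,0,0,0,0,-1],[0,-0.006,0,0,0,0,-1]]'
```

```text
clock: 9.68
position: [625.5, -90.7, 142.5]
ee_rot: [0.981, 0.195, 0.0, 0.0]
contact_force: [-0.5, -2.3, 1.4]
gripper_width: -0.0
grasp_force: 0.8
clock: 10.18
position: [623.1, -84.9, 142.3]
ee_rot: [0.981, 0.195, 0.0, -0.0]
contact_force: [1.1, -1.9, 0.5]
gripper_width: -0.1
grasp_force: 0.7
clock: 10.68
position: [620.8, -79.3, 142.3]
ee_rot: [0.981, 0.195, -0.0, -0.0]
contact_force: [0.3, -1.6, 1.0]
gripper_width: 0.1
grasp_force: 0.7
```

```bash
python3 -m handwheel '[[0,-0.002,0,0,0,0,-1],[0,-0.004,0,0,0,0,-1],[0,-0.004,0,0,0,0,-1]]';  python3 -m handwheel '[[0,-0.002,0,0,0,0,-1],[0,-0.003,0,0,0,0,-1],[0,-0.003,0,0,0,0,-1]]'
```

```text
clock: 11.05
position: [621.5, -76.1, 142.4]
ee_rot: [0.981, 0.195, 0.002, 0.001]
contact_force: [5.6, -4.0, -2.4]
gripper_width: 0.4
grasp_force: 3.1
clock: 11.42
position: [622.4, -73.9, 142.6]
ee_rot: [0.981, 0.195, 0.005, 0.001]
contact_force: [10.1, -6.6, -5.0]
gripper_width: 0.3
grasp_force: 5.3
```

Force jumped to 10 N along the push after about 18 mm of travel, so the bolt appears home. I'll back off, rise and check.

```bash
python3 -m handwheel '[[0,0.006,0,0,0,0,-1],[0,0.016,0,0,0,0,-1],[0,0.016,-0.03,0,0,0,-1],[0,0.016,-0.075,0,0,0,0.5],[0,0.016,-0.12,0,0,0,1],[0,0.016,-0.125,0,0,0,1],[0,0.016,-0.125,0,0,0,1]]'
python3 - <<'E'
from h import *
s=read_state();yaw=np.radians(22.5); e=np.array([[np.cos(yaw),np.sin(yaw)],[-np.sin(yaw),np.cos(yaw)]]); print("clamp",(e@(s["position"][:2]-[545.5,-27])).round(1))
im,d,p=cloud("wrist"); cv2.imwrite("pics/w4.png",im); q=(p[...,:2]-[545.5,-27])@e.T; z=p[...,2]
for n in("w","top","scene"):
    if n!="w":
        im,d,p=cloud(n); q=(p[...,:2]-[545.5,-27])@e.T; z=p[...,2]
    m=(z>158)&(z<172)&(abs(q[...,0]-48)<14)&(q[...,1]<-30)&(q[...,1]>-100); print(n,"knob",m.sum(),np.median(q[m],0).round(1) if m.sum() else 0)
    g=(z>232)&(z<245)&(abs(q[...,0]-62)<25)&(abs(q[...,1])<25); print(n,"grip top",g.sum(),q[g].mean(0).round(1) if g.sum() else 0,np.median(z[g]).round(1) if g.sum() else 0)
E
```

```text
clock: 12.3
position: [623.9, -87.8, 267.0]
ee_rot: [0.981, 0.195, -0.0, -0.001]
contact_force: [-0.6, -0.7, 0.1]
gripper_width: 72.3
grasp_force: 0.0
clamp [ 49.2 -86.1]
w knob 298 [ 54.4 -52.5]
w grip top 1258 [60.4  3. ] 239.4
top knob 15 [ 46.  -54.2]
top grip top 123 [56.2  2.3] 238.2
scene knob 49 [ 55.9 -52.4]
scene grip top 91 [61.9  3.9] 238.6
```

View pics/w4.png

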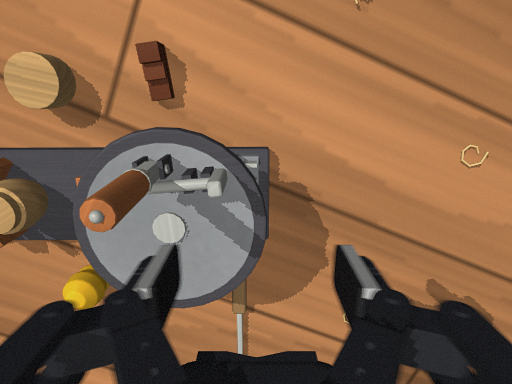

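The bar now lies on the inner side of the handle's foot, with the knob at (217,182). Its radius of 74 mm matches full travel, and the wheel has turned back only ~3°. I'll move over the grip and take it.

```bash
python3 -m handwheel '[[0.003,-0.02,0,0,0,0,1],[0.008,-0.055,0,0,0,0,1],[0.0125,-0.085,0,0,0,0,1],[0.0125,-0.0895,0,0,0,0,1],[0.0125,-0.0895,0.03,0,0,0,1],[0.0125,-0.0895,0.06,0,0,0,1],[0.0125,-0.0895,0.069,0,0,0,0.5],[0.0125,-0.0895,0.069,0,0,0,-0.5],[0.0125,-0.0895,0.069,0,0,0,-1],[0.0125,-0.0895,0.069,0,0,0,-1]]';python3 -m handwheel '[[0,0,0,0,0,0,-1],[0,0,0,0,0,0,-1],[0,0,0,0,0,0,-1]]'
python3 - <<'E'
from h import *
s=read_state();yaw=np.radians(22.5); e=np.array([[np.cos(yaw),np.sin(yaw)],[-np.sin(yaw),np.cos(yaw)]]); print("clamp",(e@(s["position"][:2]-[545.5,-27])).round(1))
# crank table: shifts in tool axes (mm) from angle a0=3.3deg, radius 62
a0=np.radians(3.3)
for k in range(0,29):
    a=a0-k*0.25; print(k*0.25,(62*(np.cos(a)-np.cos(a0))).round(1),(-62*(np.sin(a)-np.sin(a0))).round(1))
E
```

```text
clock: 13.7
position: [602.4, -0.3, 200.0]
ee_rot: [0.981, 0.195, 0.001, 0.0]
contact_force: [0.4, 0.3, 2.5]
gripper_width: 20.6
grasp_force: 58.6
clock: 14.08
position: [602.4, -0.4, 199.9]
ee_rot: [0.981, 0.196, 0.001, 0.0]
contact_force: [-1.5, 0.9, 5.4]
gripper_width: 21.1
grasp_force: 58.8
clamp [62.8  2.8]
0.0 0.0 -0.0
0.25 -1.0 15.4
0.5 -5.9 30.1
0.75 -14.2 43.1
1.0 -25.5 53.7
1.25 -39.0 61.2
1.5 -54.0 65.1
1.75 -69.4 65.1
2.0 -84.4 61.3
2.25 -98.0 54.0
2.5 -109.3 43.5
2.75 -117.7 30.5
3.0 -122.7 15.8
3.25 -123.8 0.4
3.5 -121.1 -14.8
3.75 -114.7 -28.9
4.0 -105.1 -40.9
4.25 -92.7 -50.2
4.5 -78.4 -56.2
4.75 -63.1 -58.4
5.0 -47.8 -56.8
5.25 -33.3 -51.4
5.5 -20.6 -42.6
5.75 -10.4 -31.0
6.0 -3.5 -17.2
6.25 -0.2 -2.1
6.5 -0.7 13.4
6.75 -5.0 28.2
7.0 -12.9 41.5
```

Gripped (21 mm). Start cranking clockwise.

```bash
python3 -m handwheel '[[0,0.006,0,0,0,0,-1],[-0.001,0.0155,0,0,0,0,-1],[-0.006,0.030,0,0,0,0,-1],[-0.014,0.043,0,0,0,0,-1],[-0.0255,0.0535,0,0,0,0,-1],[-0.039,0.061,0,0,0,0,-1],[-0.054,0.065,0,0,0,0,-1],[-0.054,0.065,0,0,0,0,-1]]'; python3 - <<'E'
from h import *
s=read_state();yaw=np.radians(22.5); e=np.array([[np.cos(yaw),np.sin(yaw)],[-np.sin(yaw),np.cos(yaw)]]); q=e@(s["position"][:2]-[545.5,-27]);print("clamp",q.round(1),np.hypot(*q).round(1),np.degrees(np.arctan2(q[1],q[0])).round(1),"F",(e@s["contact_force"][:2]).round(1))
E
```

```text
clock: 15.08
position: [575.4, -82.8, 199.8]
ee_rot: [0.981, 0.195, -0.001, 0.001]
contact_force: [-1.8, -2.0, 6.6]
gripper_width: 20.7
grasp_force: 59.2
clamp [  6.2 -63. ] 63.3 -84.4 F [-2.4 -1.2]
```

```bash
python3 -m handwheel '[[-0.0155,0,0,0,0,0,-1],[-0.0305,-0.004,0,0,0,0,-1],[-0.044,-0.011,0,0,0,0,-1],[-0.0555,-0.0215,0,0,0,0,-1],[-0.064,-0.0345,0,0,0,0,-1],[-0.069,-0.0495,0,0,0,0,-1],[-0.070,-0.065,0,0,0,0,-1],[-0.067,-0.080,0,0,0,0,-1],[-0.061,-0.094,0,0,0,0,-1],[-0.051,-0.106,0,0,0,0,-1]]'; cat > cl.py <<'E'
from h import *
s=read_state();yaw=np.radians(22.5); e=np.array([[np.cos(yaw),np.sin(yaw)],[-np.sin(yaw),np.cos(yaw)]]); q=e@(s["position"][:2]-[545.5,-27]);F=e@s["contact_force"][:2];a=np.arctan2(q[1],q[0]);print("clamp",q.round(1),np.hypot(*q).round(1),"turned",((np.radians(3.3)-a)%(2*np.pi)).round(3),"F",F.round(1),"tangential(cw)",(F@[np.sin(a),-np.cos(a)]).round(1))
E
python3 cl.py
```

```text
clock: 16.32
position: [489.5, -3.3, 199.8]
ee_rot: [0.981, 0.196, 0.001, 0.001]
contact_force: [1.9, -3.6, 6.3]
gripper_width: 20.9
grasp_force: 59.4
clamp [-42.7  43.3] 60.8 turned 3.992 F [ 0.4 -4. ] tangential(cw) -2.5
```

```bash
python3 -m handwheel '[[0.0125,-0.0095,0,0,0,0,-1],[0.0265,-0.0155,0,0,0,0,-1],[0.042,-0.0175,0,0,0,0,-1],[0.0575,-0.016,0,0,0,0,-1],[0.072,-0.0105,0,0,0,0,-1],[0.072,-0.0105,0,0,0,0,-1]]'; python3 cl.py; python3 - <<'E'
from h import *
im,d,p=cloud("top"); cv2.imwrite("pics/t5.png",cv2.resize(im[160:290,150:380],None,fx=3.4,fy=3.4,interpolation=cv2.INTER_CUBIC))
E
```

```text
clock: 17.08
position: [553.6, 34.3, 199.8]
ee_rot: [0.981, 0.196, 0.002, 0.001]
contact_force: [2.8, -1.2, 8.2]
gripper_width: 20.8
grasp_force: 59.3
clamp [30.9 53.5] 61.8 turned 5.294 F [ 2.1 -2.2] tangential(cw) 2.9
```

View pics/t5.png

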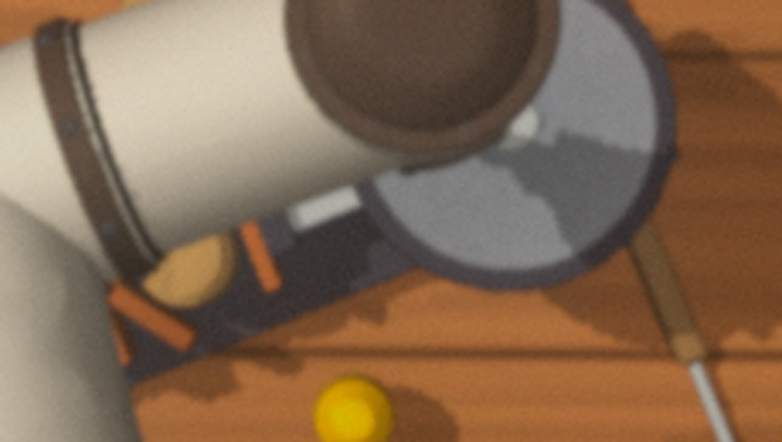

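The jaw at (262,258) is about 6 mm short of the base; nothing else has been touched. I'll continue slowly, watching the force.

```bash
python3 -m handwheel '[[0.0065,0.004,0,0,0,0,-1],[0.0125,0.009,0,0,0,0,-1],[0.018,0.0145,0,0,0,0,-1],[0.023,0.0205,0,0,0,0,-1]]'; python3 cl.py;  python3 -m handwheel '[[0.004,0.0065,0,0,0,0,-1],[0.007,0.014,0,0,0,0,-1]]'; python3 cl.py; python3 - <<'E'
import numpy as np
a0=np.radians(3.3)
f=lambda k:np.array([62*np.cos(a0-k),-62*np.sin(a0-k)])
for k in np.arange(6.1,7.3,.1): print(k.round(2),(f(k)-f(6.0)).round(1))
E
```

```text
clock: 17.62
position: [580.5, 24.7, 199.8]
ee_rot: [0.981, 0.196, 0.0, -0.0]
contact_force: [-2.5, 1.4, 9.2]
gripper_width: 20.8
grasp_force: 59.8
clamp [52.2 34.4] 62.5 turned 5.758 F [-1.8  2.2] tangential(cw) -2.8
clock: 17.88
position: [592.5, 14.6, 199.8]
ee_rot: [0.981, 0.196, 0.001, -0.0]
contact_force: [-2.3, 2.9, 8.6]
gripper_width: 20.8
grasp_force: 59.8
clamp [59.4 20.5] 62.8 turned 6.009 F [-1.   3.6] tangential(cw) -3.7
6.1 [1.8 5.9]
6.2 [ 3. 12.]
6.3 [ 3.5 18.2]
6.4 [ 3.5 24.4]
6.5 [ 2.8 30.6]
6.6 [ 1.5 36.6]
6.7 [-0.4 42.5]
6.8 [-2.9 48.2]
6.9 [-5.9 53.6]
7.0 [-9.4 58.7]
7.1 [-13.5  63.4]
7.2 [-17.9  67.7]
7.3 [-22.8  71.5]
```

```bash
python3 -m handwheel '[[0.001,0.003,0,0,0,0,-1],[0.002,0.006,0,0,0,0,-1],[0.0025,0.009,0,0,0,0,-1],[0.003,0.012,0,0,0,0,-1]]'; python3 cl.py; python3 -m handwheel '[[0.0005,0.003,0,0,0,0,-1],[0.0005,0.006,0,0,0,0,-1]]'; python3 cl.py
```

```text
clock: 18.38
position: [600.0, 4.8, 199.9]
ee_rot: [0.981, 0.196, 0.001, -0.0]
contact_force: [-0.4, 1.7, 8.5]
gripper_width: 20.7
grasp_force: 59.6
clamp [62.5  8.5] 63.1 turned 6.205 F [0.3 1.7] tangential(cw) -1.7
clock: 18.62
position: [602.5, 0.1, 199.8]
ee_rot: [0.981, 0.196, 0.001, -0.001]
contact_force: [-3.7, 6.3, 9.5]
gripper_width: 20.6
grasp_force: 59.8
clamp [63.   3.2] 63.1 turned 0.006 F [-1.   7.2] tangential(cw) -7.3
```

```bash
python3 -m handwheel '[[0,0,0,0,0,0,-1],[0,0,0,0,0,0,-1]]'; python3 cl.py; python3 -m handwheel '[[0,0.002,0,0,0,0,-1],[0,0.002,0,0,0,0,-1],[0,0.002,0,0,0,0,-1]]'; python3 cl.py
```

```text
clock: 18.88
position: [602.6, 0.0, 199.8]
ee_rot: [0.981, 0.196, 0.001, -0.001]
contact_force: [-2.1, 3.7, 8.7]
gripper_width: 20.5
grasp_force: 59.7
clamp [63.1  3.1] 63.2 turned 0.008 F [-0.5  4.2] tangential(cw) -4.3
clock: 19.25
position: [603.1, -1.1, 199.8]
ee_rot: [0.981, 0.196, 0.001, -0.001]
contact_force: [-3.4, 7.0, 9.1]
gripper_width: 20.5
grasp_force: 59.9
clamp [63.2  1.9] 63.2 turned 0.027 F [-0.4  7.7] tangential(cw) -7.7
```

Handle force holds statically at 7.7 N and 2 mm of command gave only 1.1 mm of motion, so it is firmly clamped. Let go and rise.

```bash
python3 -m handwheel '[[0,0.001,0,0,0,0,-1],[0,0.001,0,0,0,0,-1],[0,0.001,0,0,0,0,0.6],[0,0.001,0,0,0,0,0.6],[0,0.001,0,0,0,0,0.6],[0,0.001,0,0,0,0,0.6],[0,0.001,-0.02,0,0,0,0.6],[0,0.001,-0.045,0,0,0,0.6],[0,0.001,-0.075,0,0,0,0.6],[0,0.001,-0.1,0,0,0,0.6]]'
python3 -m handwheel '[[-0.01,0.03,-0.01,0,0,0,0.6],[-0.03,0.07,-0.02,0,0,0,0.6],[-0.04,0.12,-0.02,0,0,0,0.6],[-0.04,0.16,-0.02,0,0,0,0.6],[-0.04,0.17,-0.02,0,0,0,0.6],[-0.04,0.17,-0.02,0,0,0,0.6]]'
python3 - <<'E'
from h import *
im,d,p=cloud("scene"); cv2.imwrite("pics/s6.png",cv2.resize(im[120:270,145:375],None,fx=3.4,fy=3.4,interpolation=cv2.INTER_CUBIC))
yaw=np.radians(22.5); e=np.array([[np.cos(yaw),np.sin(yaw)],[-np.sin(yaw),np.cos(yaw)]])
for n in ("scene","top"):
    im,d,p=cloud(n); q=(p[...,:2]-[545.5,-27])@e.T; z=p[...,2]
    b=(z>76)&(z<84)&(q[...,1]>170)&(q[...,1]<245)&(abs(q[...,0])<30); print(n,"base top",q[b].mean(0).round(1),b.sum())
    j=(z>60)&(z<72)&(q[...,1]>140)&(q[...,1]<182)&(abs(q[...,0])<40)&(abs(q[...,0])>24); print(n,"jaw",np.percentile(q[j][:,1],[5,95]).round(1) if j.sum() else 0)
    g=(z>232)&(z<245)&(abs(q[...,0]-62)<25)&(abs(q[...,1])<25); print(n,"grip top",q[g].mean(0).round(1) if g.sum() else 0)
    m=(z>158)&(z<172)&(abs(q[...,0]-48)<14)&(q[...,1]<-30)&(q[...,1]>-100); print(n,"knob",np.median(q[m],0).round(1) if m.sum() else 0)
E
```

```text
clock: 20.5
position: [603.7, -4.2, 299.4]
ee_rot: [0.981, 0.195, 0.0, 0.0]
contact_force: [0.2, -0.2, 0.0]
gripper_width: 68.4
grasp_force: 0.0
clock: 21.25
position: [631.7, -176.7, 317.6]
ee_rot: [0.981, 0.195, -0.001, -0.0]
contact_force: [-0.2, 1.0, -0.3]
gripper_width: 68.3
grasp_force: 0.0
scene base top [-1.000e-01  2.032e+02] 231
scene jaw [162.8 172.3]
scene grip top [61.5  6.1]
scene knob [ 58.5 -50. ]
top base top [ -3.7 201.7] 433
top jaw [161.5 170.8]
top grip top [58.8  9.4]
top knob 0
```

View pics/s6.png

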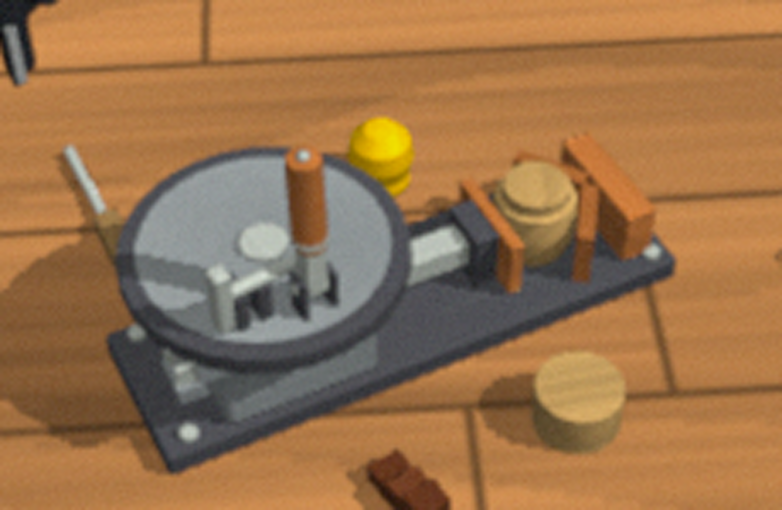

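The base is upright in the V, the jaw is against it, and the handle is up and latched. However, the handle sits about 4° back from where I released it, so the sudden release may have sprung the clamp loose. I'll take the grip again, re-tighten and unload slowly before letting go.

```bash
python3 -m handwheel '[[0.005,-0.03,0,0,0,0,1],[0.015,-0.07,0,0,0,0,1],[0.025,-0.115,0,0,0,0,1],[0.035,-0.16,0,0,0,0,1],[0.039,-0.1775,0,0,0,0,1],[0.039,-0.1775,0.03,0,0,0,1],[0.039,-0.1775,0.07,0,0,0,1],[0.039,-0.1775,0.105,0,0,0,1],[0.039,-0.1775,0.12,0,0,0,0.5],[0.039,-0.1775,0.12,0,0,0,0]]'; python3 cl.py
python3 -m handwheel '[[0,0,0,0,0,0,-0.4],[0,0,0,0,0,0,-1],[0,0,0,0,0,0,-1],[0,0,0,0,0,0,-1],[0,0,0,0,0,0,-1],[0,0,0,0,0,0,-1]]'; python3 cl.py
```

```text
clock: 22.65
position: [599.7, 2.6, 198.0]
ee_rot: [0.981, 0.195, -0.001, 0.0]
contact_force: [-0.5, 0.3, 0.5]
gripper_width: 51.7
grasp_force: 0.0
clamp [61.4  6.6] 61.7 turned 6.234 F [-0.3  0.5] tangential(cw) -0.5
clock: 23.4
position: [600.9, 2.7, 200.3]
ee_rot: [0.981, 0.196, 0.002, 0.0]
contact_force: [-1.2, 0.5, 6.5]
gripper_width: 20.7
grasp_force: 58.5
clamp [62.5  6.2] 62.8 turned 6.242 F [-0.9  0.9] tangential(cw) -1.0
```

```bash
for i in 1 2 3; do python3 -m handwheel '[[0,0.001,0,0,0,0,-1],[0,0.001,0,0,0,0,-1],[0,0.001,0,0,0,0,-1]]' >/dev/null; python3 cl.py; done
```

```text
clamp [62.5  5.9] 62.8 turned 6.247 F [-1.   2.5] tangential(cw) -2.6
clamp [62.6  5.2] 62.8 turned 6.258 F [-0.7  3.6] tangential(cw) -3.6
clamp [62.7  4.5] 62.8 turned 6.27 F [0.3 4.5] tangential(cw) -4.5
```

```bash
for i in 1 2 3; do python3 -m handwheel '[[0,0.001,0,0,0,0,-1],[0,0.001,0,0,0,0,-1],[0,0.001,0,0,0,0,-1]]' >/dev/null; python3 cl.py; done
```

```text
clamp [62.7  3.7] 62.8 turned 6.282 F [-0.1  5.2] tangential(cw) -5.2
clamp [62.8  3. ] 62.9 turned 0.009 F [0.6 5.9] tangential(cw) -5.9
clamp [62.8  2.3] 62.9 turned 0.021 F [-0.3  7.7] tangential(cw) -7.7
```

At 7.7 N again: the force climbs about 1 N per mm, and extrapolates to nearly loose where I regripped, so retightening was needed. Now unload gradually.

```bash
for i in 1 2 3 4; do python3 -m handwheel '[[0,-0.0003,0,0,0,0,-1],[0,-0.0007,0,0,0,0,-1],[0,-0.001,0,0,0,0,-1],[0,-0.001,0,0,0,0,-1]]' >/dev/null; python3 cl.py; done
```

```text
clamp [62.8  2.6] 62.9 turned 0.017 F [-0.1  4.3] tangential(cw) -4.3
clamp [62.8  3. ] 62.9 turned 0.011 F [0.3 2.9] tangential(cw) -2.9
clamp [62.8  3.6] 62.9 turned 6.283 F [0.  2.2] tangential(cw) -2.2
clamp [62.7  4.4] 62.9 turned 6.271 F [0.3 1.3] tangential(cw) -1.3
```

```bash
for i in 1 2; do python3 -m handwheel '[[0,-0.0003,0,0,0,0,-1],[0,-0.0005,0,0,0,0,-1],[0,-0.0005,0,0,0,0,-1],[0,-0.0005,0,0,0,0,-1]]' >/dev/null; python3 cl.py; done; python3 -m handwheel '[[0,0,0,0,0,0,-1],[0,0,0,0,0,0,-1],[0,0,0,0,0,0,-1],[0,0,0,0,0,0,-1],[0,0,0,0,0,0,-1],[0,0,0,0,0,0,-1],[0,0,0,0,0,0,-1]]' >/dev/null; python3 cl.py
```

```text
clamp [62.7  4.7] 62.8 turned 6.266 F [0.3 0.6] tangential(cw) -0.6
clamp [62.6  5.1] 62.8 turned 6.26 F [ 0.3 -0.3] tangential(cw) 0.3
clamp [62.6  5.1] 62.8 turned 6.26 F [-0.5  0. ] tangential(cw) -0.1
```

Steady at zero handle force, with a self-consistent clamp force of about 11 N. I'll open gently and use wrist pictures before and after to check that the wheel did not move.

```bash
python3 -c "
from h import *
s=read_state(); im,d=get_image('wrist'); cv2.imwrite('a.png',im); print(s['position'].round(2))"
python3 -m handwheel '[[0,0,0,0,0,0,-0.45],[0,0,0,0,0,0,-0.4],[0,0,0,0,0,0,-0.3],[0,0,0,0,0,0,-0.1],[0,0,0,0,0,0,0.3],[0,0,0,0,0,0,0.6],[0,0,0,0,0,0,0.6],[0,0,0,0,0,0,0.6]]'
python3 - <<'E'
from h import *
s=read_state(); im,d=get_image('wrist'); cv2.imwrite('b.png',im); print(s['position'].round(2))
A=cv2.imread("a.png"); d=cv2.absdiff(A,im).max(2)
cv2.imwrite("pics/ab.png",np.vstack([np.hstack([A[:300,100:500],im[:300,100:500]]),np.hstack([cv2.cvtColor(d,cv2.COLOR_GRAY2BGR)[:300,100:500],np.zeros_like(A[:300,100:500])])]))
E
```

```text
[601.41   1.64 200.28]
clock: 30.58
position: [600.2, 1.7, 198.3]
ee_rot: [0.981, 0.195, 0.0, -0.0]
contact_force: [0.9, 0.4, 0.6]
gripper_width: 68.5
grasp_force: 0.0
[600.19   1.7  198.34]
```

View pics/ab.png

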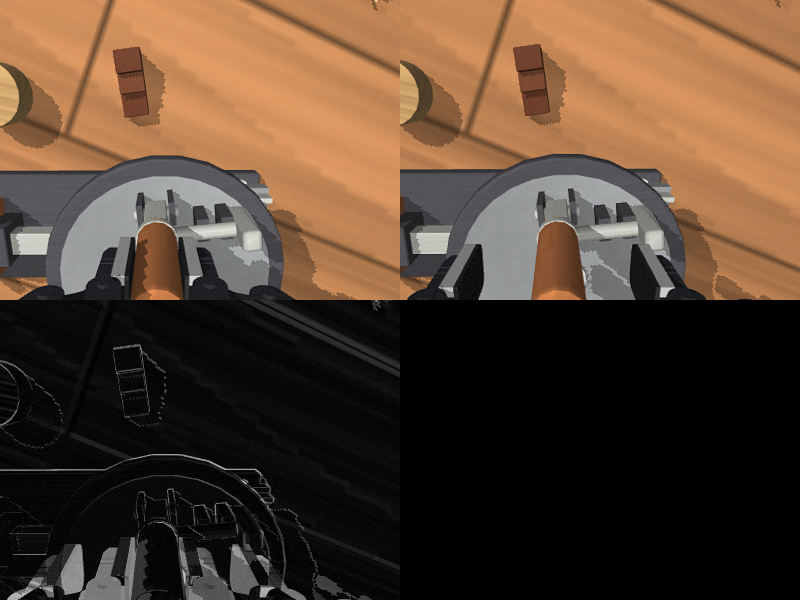

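The pictures are alike apart from a 1–2 px camera shift: handle upright, latched, fingers clear. I'll quantify any wheel turn, then rise.

```bash
python3 - <<'E'
from h import *
A=cv2.imread("a.png",0);B=cv2.imread("b.png",0)
for n,(x,y,w,h) in dict(chuck=(205,40,60,85),bedbolt=(330,165,45,45),rack=(105,215,45,55),hinge=(232,183,50,32),knob=(330,205,38,45),bracket=(288,200,45,20)).items():
    T=A[y:y+h,x:x+w]; S=B[y-12:y+h+12,x-12:x+w+12]
    T4,S4=[cv2.resize(i,None,fx=4,fy=4,interpolation=cv2.INTER_CUBIC) for i in (T,S)]
    r=cv2.matchTemplate(S4,T4,cv2.TM_CCOEFF_NORMED); _,m,_,l=cv2.minMaxLoc(r); print(n,round(m,3),np.array(l)/4-12)
E
python3 -m handwheel '[[0,0,-0.02,0,0,0,0.6],[0,0,-0.045,0,0,0,0.6],[0,0,-0.075,0,0,0,0.6],[0,0,-0.1,0,0,0,0.6],[-0.01,0.03,-0.12,0,0,0,0.6],[-0.03,0.07,-0.12,0,0,0,0.6],[-0.04,0.12,-0.12,0,0,0,0.6],[-0.04,0.16,-0.12,0,0,0,0.6],[-0.04,0.17,-0.12,0,0,0,0.6],[-0.04,0.17,-0.12,0,0,0,0.6]]'
python3 - <<'E'
from h import *
yaw=np.radians(22.5); e=np.array([[np.cos(yaw),np.sin(yaw)],[-np.sin(yaw),np.cos(yaw)]])
for n in ("scene","top"):
    im,d,p=cloud(n); q=(p[...,:2]-[545.5,-27])@e.T; z=p[...,2]
    b=(z>76)&(z<84)&(q[...,1]>170)&(q[...,1]<245)&(abs(q[...,0])<30); print(n,"base top",q[b].mean(0).round(1),b.sum())
    j=(z>60)&(z<72)&(q[...,1]>140)&(q[...,1]<182)&(abs(q[...,0])<40)&(abs(q[...,0])>24); print(n,"jaw",np.percentile(q[j][:,1],[5,95]).round(1) if j.sum() else 0)
    g=(z>232)&(z<245)&(abs(q[...,0]-62)<25)&(abs(q[...,1])<25); print(n,"grip top",q[g].mean(0).round(1) if g.sum() else 0)
    m=(z>158)&(z<172)&(abs(q[...,0]-48)<14)&(q[...,1]<-30)&(q[...,1]>-100); print(n,"knob",np.median(q[m],0).round(1) if m.sum() else 0)
E
```

```text
chuck 0.986 [ 0.5  -2.25]
bedbolt 0.991 [ 1.75 -1.25]
rack 0.988 [ 0.   -0.75]
hinge 0.988 [ 0.75 -1.25]
knob 0.893 [ 2. -1.]
bracket 0.99 [ 1.25 -1.  ]
clock: 31.88
position: [628.3, -171.0, 317.8]
ee_rot: [0.981, 0.195, -0.0, -0.0]
contact_force: [-0.4, 0.1, -0.1]
gripper_width: 68.2
grasp_force: 0.0
scene base top [  0.  203.3] 234
scene jaw [163.1 173.1]
scene grip top [62.   5.4]
scene knob [ 57.9 -51.6]
top base top [ -3.6 201.9] 430
top jaw [161.6 170.8]
top grip top [61.3 12.7]
top knob 0
```

The wheel features moved only with the camera, so there was no spring-back on this release, and the robot is clear. Handing in.

```bash
python3 -c "
from bench import job_done
print(job_done())"
```

```text
the job is handed in; nothing more can be done
None
```

I've handed the job in: the doll base is clamped in the V block at roughly 11 N (estimated from handle forces, not measured directly), the handle is up and latched, and the robot is clear; no verdict came back.

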